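# Bolt the lid of a transit case

### The job

Bolt the plywood transit case shut: with your fingertips push the bolt's upright handle along the slot until the bolt is fully home in its keeper on the case's front rail, then push the handle over sideways, all the way down into the notch at the end of the slot, and take your hand away. Do not lift the lid, and leave everything else where it lies.

Things in the scene. Friction and masses are not known exactly. Their poses are not given: they have to be found in the camera images.
- case: Plywood transit case, fixed, 320 (x) x 280 (y) x 150 mm high. Origin: centre of its underside, on the bench; x from the front rail to the lid hinges, y left, z up. Flat top at z = 150: fixed front rail x -160 to -101, hinged lid x -101 to 160. The bolt lies on the middle line (y = 0) of the lid, its keeper (steel staple 37 wide, 33 high) on the rail at x -138 to -116.
- barrel (a point): Middle of the bolt's steel barrel, on its axis, fixed to the lid: x = -20, y = 0, z = 167 in the case's frame. The barrel lies along x, 28 mm in diameter, 120 long; its top is 31 mm above the lid. Back plate 50 wide, 3 thick. An L-shaped slot is cut in it: a long run on top along x and, at the front end of the run, a notch going round the barrel to the +y side.
- bolt (a joint): How far the bolt is pushed out, towards the case's -x, in m: 0 withdrawn, 0.050 home in the keeper (stop). Stays where it is left; sliding takes about 3 N. The handle moves with it. The handle can enter the notch only above about 0.046 (slot walls block it before), and in the notch the bolt cannot slide back.
- handle (a joint): Turn of the bolt's handle about the barrel axis, rad: about 0 = upright in the long run (play about 0.15 either way), growing as it leans to the case's +y; 1.10 = fully over, at the end of the notch (stop). Stays where it is left; turning takes 0.035 to 0.05 N m, 1 to 3 N by a fingertip.
- knob (a point): Centre of the 20 mm steel ball at the end of the bolt's handle, 46 mm from the barrel axis; the stem below it is a 7 mm round pin standing out of the slot. In the case's frame: x = 12, y = 0, z = 213 withdrawn and upright; x = -38, same y and z, home and upright; x = -38, y = 41, z = 188 home and fully over.
- notch (a point): Point on the barrel axis straight under the handle's stem when the bolt is home, fixed to the lid: x = -38, y = 0, z = 167 mm in the case's frame (17 above the lid top).
- lid (a joint): Opening of the lid about its hinges on the case's +x top edge, in rad: 0 = shut, grows as its front edge is lifted. Loose, held down only by its own weight of 12 N until it is bolted.
- controller: Cream instrument box on feet, fixed, 260 (x) x 200 (y) x 110 mm high, beside the case, now on its left, now on its right. Origin at the centre of its underside.
- objective: Loose microscope objective standing on the lid on the side to which the handle turns, 29 mm in diameter, 46 high, its nearest face 27 mm or more from the ball of the turned-over handle. Origin at the centre of its underside.
- tape: Loose roll of brown tape lying flat on the lid near the hinges, 92 mm in diameter, 25 high. Origin at the centre of its underside.
- screwdriver: Loose screwdriver lying on the case top along the -y edge, 140 mm long, under 30 high. Origin under its middle.
- readout: Loose cream keypad and display unit lying on the controller, 130 x 90 x 40 mm. Origin at the centre of its underside.
- wellplate: Loose white 24-well plate on the bench, 127 x 85 x 16 mm. Origin at the centre of its underside.
- jar: Loose amber jar on the bench, 60 mm in diameter, 85 high. Origin at the centre of its underside.
- carton: Loose small carton on the bench, 120 x 90 x 70 mm. Origin at the centre of its underside.

How it is judged:
On the way, in this order (a step that is already met when the one before it is completed fails the run):
1. the bolt is pushed home in its keeper (value of joint bolt above 0.0455 m), for 0.05 s.
2. the handle is pushed over to the end of the notch (value of joint handle above 0.95 rad and value of joint bolt above 0.045 m), for 0.2 s.
At the end, for the whole second after the job is handed in: The bolt is home in its keeper (within 5 mm of its stop), its handle lies over in the notch (within 0.15 rad of the end, 1.10 rad), the lid is shut (under 0.02 rad), and the hand is away (all of step 2 and value of joint lid below 0.02 rad and velocity of joint handle between -0.1 and 0.1 rad/s); the robot touches nothing.
It fails at once if the lid is lifted (value of joint lid above 0.05 rad).
It fails at once if the objective, the tape or the screwdriver on the case is moved by more than 20 mm (distance of any of objective, tape, screwdriver from where it was at the start of the episode above 0.02 m).
It fails at once if the objective is knocked over (angle between objective's own z axis and vertical above 0.6 rad).
It fails at once if another thing on the bench is moved by more than 20 mm (distance of any of readout, wellplate, jar, carton from where it was at the start of the episode above 0.02 m).
It also fails if it takes over 38 s, if anything falls off the work surface, if the arm or the gripper's body presses on something with over 40 N, if the wrist force passes 120 N, or if a joint passes its speed limit or range.

### The arm

A 6-joint arm with a two-finger parallel gripper is mounted at the origin on the work surface. World frame = base frame: x ahead of the robot, y to its left, z up, the work surface at z = 0. Lengths are in m, angles in rad, forces in N, time in s.
With the tool pointing down it reaches from about 0.225 to 0.875 m from the base axis. Payload 3.4 kg.
Tool frame: the origin (TCP) lies on the centre line of the jaws, within the pads' length; the fingertips stand 17 mm ahead of it and the grasp point (between the pads) lies 2 mm behind it (manip.finger_overhang is the distance from the TCP to the fingertips, in m); y points along the fingers, x is the direction in which the jaws open and shut, and the axes are right-handed (so a half turn about y gives the same grasp; the last joint's range is limited). The gripper opens to 85 mm and grips with 20 to 120 N. Pads are 22 mm wide; open, the fingers measure 114 mm over their backs; the gripper's body (76 mm by 85 mm) begins 54 mm behind the grasp point. The pads swing forward as they close: fully open they stand 13 mm farther back than shut.
Start: joints at [-1.252, 0.276, 1.505, -0, 1.361, -0.121], TCP at [0.245, -0.52, 0.248] pointing down, gripper open.
Joint ranges: [-2.89, 2.89], [-0.75, 2.08], [0.22, 2.7], [-1.18, 4.32], [0.11, 2.71], [-2.7, 2.7]. Speed limits (rad/s): [2.57, 2.57, 3.14, 3.14, 3.14, 3.14].

### API

Orientations are given as a unit quaternion [w, x, y, z].
In Python, from rig import manip gives the robot as it stands.
- The arm moves only by the tool arm_command, never from a script. Its argument "commands" is a list of rows, each a list of 3 entries, a list of its own where there are three numbers: the finger opening in cm, from 0 to 8.54, then the shift along the world's x, y, z in cm, then the turn about the world's z in rad. A call has 1 to 12 rows; each row shifts and turns the commanded pose from where the row before left it; what a row does not reach is not made up. A row lasts 1/10 s, in which the tool goes at most 50 mm and 8.59 degrees, less where a joint would pass 70% of its speed; a pose out of reach is approached as far as the arm can. A call with a gripper value outside its range is refused whole. The fingers move at their own pace and stop on an object; "grip_force" is the grip in N (left out, the last holds). Time passes only in rows, so rows that do not move let the fingers close. It gives the time, the measured TCP pose, the force and the opening at its end, in the units of the state.
- manip.get_state(): the state, without advancing time (a new reading comes with each control period).
- manip.get_image(name): name is "side" or "top"; returns a dict with "pixels" (480x640x3 uint8, red, green, blue), "range_z" (480x640 float32, m along the optical axis (not along the pixel's ray), 0 where there is no reading), "intrinsics" (3x3 intrinsics, pixels), "R" (3x3) and "t" (3): a world point X has camera coordinates R X + t. Camera axes: x right, y down, z forward; pixel columns grow to the right and rows downward; lengths in m; the calibration is good to about 2 mm. A picture is of the moment at which its call begins.
- manip.sign_off(): hands the job in, once; it reports no verdict.
The state is a dict: "clock": time; "qpos": joint angles; "qd": joint speeds; "effort": joint torques, N m; "position": TCP position; "ee_rot": TCP orientation; "contact_force": force on the tool from outside, world axes, zero at the start; "moment": the same for the moment, N m; "width": finger opening in m.
Only numpy, scipy, OpenCV 4.12 (cv2) and the standard library are available. Lean on these libraries where they do the work, as an engineer would, in place of code of your own. Each camera call takes 0.05 s, during which the arm holds its last target.

## Working session

There is one attempt and no reset: what is moved stays moved. The work goes in short steps, Python scripts to look and compute and a tool call to move; the robot and the scene stay as the last step left them, time stands still between calls to the robot, and variables do not carry over. Pictures are saved under pics/ and viewed, and the job is handed in when it is done.

Besides the shell and the picture viewer there is one more tool, called after "Request:" by a JSON object that holds its "name" and its "arguments", one argument or row to a line. arm_command: Moves the arm, as the interface text tells. Its arguments: {"type":"object","properties":{"commands":{"type":"array"},"grip_force":{"type":"number"}},"required":["commands"]}

```bash
mkdir -p pics; ls
python3 - <<'E'
from rig import manip
import cv2,numpy as np,pickle
s=manip.get_state();print(s)
print(manip.finger_overhang)
for n in("top","side"):
    d=manip.get_image(n);pickle.dump(d,open(n+".pkl","wb"))
    cv2.imwrite(f"pics/{n}0.png",d["pixels"][:,:,::-1]);print(n,d["intrinsics"],d["R"],d["t"])
E
```

```text
pics
{'clock': 0.0, 'qpos': array([-1.25202496e+00,  2.76641527e-01,  1.50618866e+00, -1.45535319e-06,
        1.36071257e+00, -1.20992713e-01]), 'qd': array([-0.00024912,  0.00026413, -0.00015053, -0.0018702 ,  0.00085425,
        0.00201827]), 'effort': array([-1.86589328e-03, -4.16780376e+01, -2.45808667e+01, -4.64347722e-04,
        1.09971355e-02, -1.24210121e-05]), 'position': array([ 0.24462539, -0.51978912,  0.24739104]), 'ee_rot': array([ 0.59745524, -0.596582  ,  0.37943766, -0.37837047]), 'contact_force': array([ 1.08417929,  0.76597822, -0.79234075]), 'moment': array([ 0.01383508, -0.08203727,  0.04886994]), 'width': 0.08532676573695955}
0.017
top [[509.47949666   0.         314.52087672]
 [  0.         509.47949666 232.39525383]
 [  0.           0.           1.        ]] [[-2.25433887e-02 -9.99737353e-01 -4.12554267e-03]
 [-9.87657658e-01  2.29103936e-02 -1.54943422e-01]
 [ 1.54997244e-01  5.81674030e-04 -9.87914731e-01]] [0.01521533 0.62720611 1.33003777]
side [[624.59109269   0.         322.3866693 ]
 [  0.         624.59109269 247.09236207]
 [  0.           0.           1.        ]] [[ 0.90877029 -0.41678596 -0.0206403 ]
 [-0.22541028 -0.44866262 -0.86480753]
 [ 0.3511791   0.79056393 -0.5016791 ]] [-0.54073438  0.26717183  1.88357203]
```

View pics/top0.png

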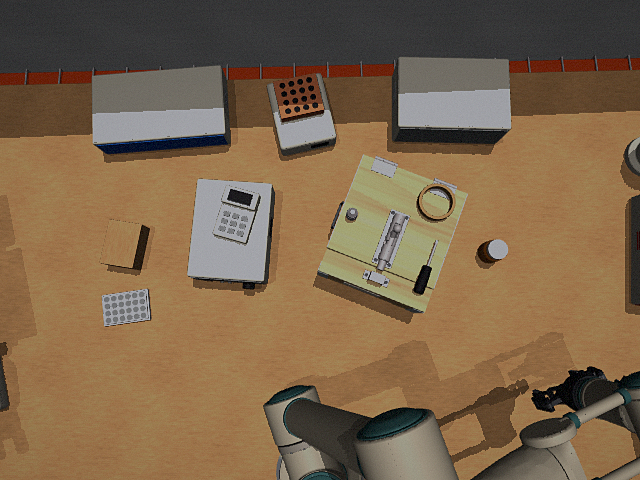

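View pics/side0.png

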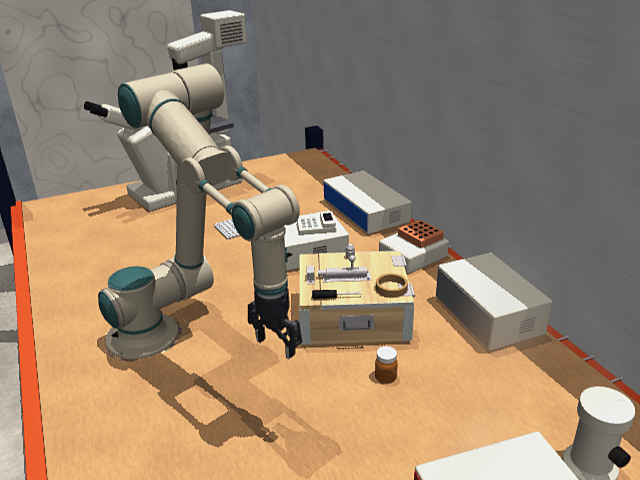

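The top view shows the case at about (392,233) with its front rail towards the robot. The keeper is at (376,279), the tape at (437,202), the objective at (351,213) and the screwdriver at (427,268). Next I measure the case top and the knob.

```bash
cat > h.py <<'E'
import numpy as np,cv2,pickle
def cloud(d):
    K=d["intrinsics"];z=d["range_z"].astype(float);v,u=np.mgrid[:480,:640]
    c=np.stack([(u-K[0,2])/K[0,0]*z,(v-K[1,2])/K[1,1]*z,z],-1)
    return (c-d["t"])@d["R"]
def proj(d,X):
    c=d["R"]@np.asarray(X)+d["t"];p=d["intrinsics"]@c;return p[:2]/p[2]
E
python3 - <<'E'
from h import *
d=pickle.load(open("top.pkl","rb"));P=cloud(d)
m=(abs(P[...,2]-.15)<.006)&(d["range_z"]>0)
m[:, :300]=0;m[:,480:]=0;m[:140]=0;m[330:]=0
m=cv2.morphologyEx(m.astype(np.uint8),cv2.MORPH_OPEN,np.ones((3,3)))
n,l,st,_=cv2.connectedComponentsWithStats(m);i=1+st[1:,4].argmax();print(st[i])
pts=P[l==i];print("z",np.median(pts[:,2]))
r=cv2.minAreaRect((pts[:,:2]*1000).astype(np.float32));print(r,cv2.boxPoints(r))
# knob
for nme in("top","side"):
    d=pickle.load(open(nme+".pkl","rb"));P=cloud(d)
    c=np.array(r[0])/1000
    k=(P[...,2]>.195)&(P[...,2]<.235)&(np.linalg.norm(P[...,:2]-c,axis=-1)<.09)
    print(nme,k.sum(),P[k].mean(0),P[k].min(0),P[k].max(0),np.argwhere(k).mean(0))
d=pickle.load(open("top.pkl","rb"))
cv2.imwrite("pics/tz.png",cv2.resize(d["pixels"][145:325,310:480,::-1],None,fx=3.3,fy=3.3,interpolation=2))
d=pickle.load(open("side.pkl","rb"))
cv2.imwrite("pics/sz.png",cv2.resize(d["pixels"][230:360,290:430,::-1],None,fx=4.5,fy=4.5,interpolation=2))
E
```

```text
[  319   155   148   157 11165]
z 0.1493081375554192
((614.6524658203125, -198.39222717285156), (284.33807373046875, 329.5947570800781), 67.1651611328125) [[ 407.5983    -265.46518  ]
 [ 711.3618    -393.373    ]
 [ 821.70667   -131.31927  ]
 [ 517.9431      -3.4114685]]
top 55 [ 0.60594726 -0.1951142   0.21857927] [ 0.59748424 -0.20509531  0.21010621] [ 0.61442511 -0.18619024  0.22639769] [228.34545455 397.07272727]
side 42 [ 0.60269065 -0.20014757  0.21412601] [ 0.59588347 -0.21161534  0.19539634] [ 0.61358556 -0.18653106  0.22775838] [259.35714286 351.73809524]
```

View pics/tz.png

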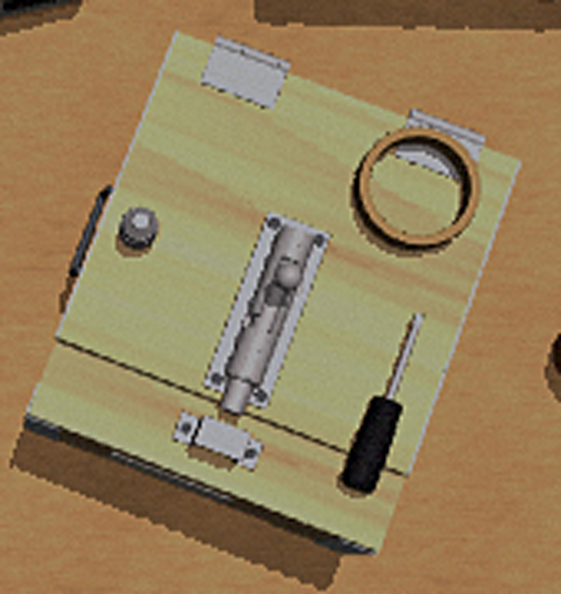

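View pics/sz.png

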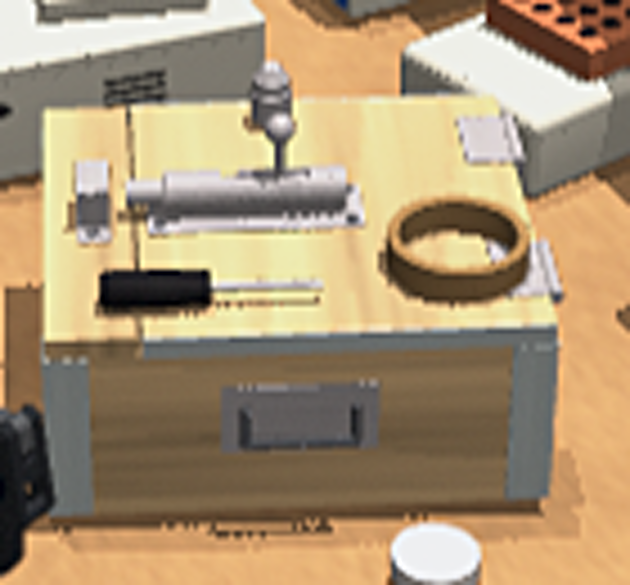

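Run:
```python
from h import *
from scipy.optimize import least_squares
d=pickle.load(open("top.pkl","rb"));P=cloud(d)
m=(abs(P[...,2]-.15)<.006)&(d["range_z"]>0)
m[:, :300]=0;m[:,480:]=0;m[:140]=0;m[330:]=0
pts=P[m][:,:2]
a=np.deg2rad(67.165-90)
for it in range(3):
    ex=np.array([np.cos(a),np.sin(a)]);ey=np.array([-ex[1],ex[0]])
    u=pts@ex;v=pts@ey
    # left & right edges per slice
    def edge(t,w,f,lo,hi):
        xs=[];ys=[]
        for s in np.arange(lo,hi,.006):
            k=abs(t-s)<.003
            xs.append(s);ys.append(f(w[k]))
        A=np.polyfit(xs,ys,1);r=np.polyval(A,xs)-ys;k=abs(r)<.003
        return np.polyfit(np.array(xs)[k],np.array(ys)[k],1),np.mean(np.array(ys)[k])
    u0,u1=u.min(),u.max()
    L=edge(u,v,np.max,u0+.02,u0+.29);Rr=edge(u,v,np.min,u0+.02,u0+.29)
    vc=(L[1]+Rr[1])/2
    F=edge(v,u,np.min,vc-.12,vc+.12)
    print(np.rad2deg(a),L,Rr,F)
    a+=np.arctan((L[0][0]+Rr[0][0])/2)
h=L[1]-Rr[1];mar=(h-.28)/2
ex=np.array([np.cos(a),np.sin(a)]);ey=np.array([-ex[1],ex[0]])
c=(F[1]+mar+.16)*ex+vc*ey
print("centre",c,np.rad2deg(a),mar)
T=lambda X:np.array([(X[:2]-c)@ex,(X[:2]-c)@ey,X[2]])
np.savez("case.npz",c=c,a=a)
for n in("top","side"):
    D=pickle.load(open(n+".pkl","rb"));Q=cloud(D)
    k=(Q[...,2]>.204)&(Q[...,2]<.235)&(np.linalg.norm(Q[...,:2]-c,axis=-1)<.06)
    q=Q[k]
    o=least_squares(lambda s:np.linalg.norm(q-s,axis=1)-.01,q.mean(0)-[0,0,.005],loss='soft_l1',f_scale=.002)
    print(n,k.sum(),o.x,T(o.x),np.sqrt(np.mean(o.fun**2)),proj(D,o.x),np.argwhere(k).mean(0))
# barrel axis: points z .165-.185
k=(P[...,2]>.174)&(P[...,2]<.185)&(np.linalg.norm(P[...,:2]-c,axis=-1)<.15)
q=np.array([T(x) for x in P[k]])
kk=(abs(q[:,1])<.02);q=q[kk]
print("barrel top y by x");
for s in np.arange(-.15,.06,.015):
    z=q[abs(q[:,0]-s)<.0075]
    if len(z):print(round(s,3),len(z),z[:,1].mean().round(4),z[:,2].max().round(4), z[:,0].min().round(3),z[:,0].max().round(3))
# objective etc.
k=(P[...,2]>.185)&(P[...,2]<.21)&(np.linalg.norm(P[...,:2]-c,axis=-1)<.2)
q=np.array([T(x) for x in P[k]]);q=q[q[:,1]>.03];print("obj",q.min(0),q.max(0))
k=(P[...,2]>.12)&(P[...,0]>.3)&(P[...,1]>-.02)&(P[...,1]<.4)&(P[...,0]<.8)
q=P[k]; print("readout",q.min(0),q.max(0))
```

```text
-22.834999999999994 (array([0.00603725, 0.19316299]), np.float64(0.19697024716148206)) (array([-0.00645065, -0.08108181]), np.float64(-0.08514977285492711)) (array([-4.67861430e-05,  4.79229868e-01]), np.float64(0.47922739302053274))
-22.846843237975932 (array([0.00646181, 0.19299416]), np.float64(0.19706918252450317)) (array([-0.0062442, -0.0810816]), np.float64(-0.08501938820942782)) (array([-2.53192786e-04,  4.79229870e-01]), np.float64(0.47921644430302274))
-22.840609161085357 (array([0.00613509, 0.19316306]), np.float64(0.1970320309637189)) (array([-0.00635287, -0.08108171]), np.float64(-0.08508802089872493)) (array([-1.44543878e-04,  4.79229867e-01]), np.float64(0.47922221007201565))
centre [ 0.61178173 -0.19702111] -22.846848222753074 0.0010600259312218974
top 55 [ 0.60729466 -0.19596393  0.21256862] [-0.00454551 -0.00076795  0.21256862] 0.0017574616079861207 [397.00777125 228.19083267] [228.34545455 397.07272727]
side 36 [ 0.6044109  -0.1968298   0.21484056] [-0.00686684 -0.00268557  0.21484056] 0.002486580577979857 [351.74690912 258.49244235] [258.66666667 351.77777778]
barrel top y by x
-0.135 74 0.0006 0.1846 -0.14 -0.128
-0.12 59 0.0004 0.1847 -0.127 -0.117
-0.105 10 -0.0002 0.1781 -0.105 -0.098
-0.09 16 0.0014 0.1792 -0.096 -0.083
-0.075 50 0.0007 0.1836 -0.082 -0.068
-0.06 54 0.0004 0.1839 -0.067 -0.053
-0.045 44 0.0002 0.1845 -0.052 -0.038
-0.03 39 -0.0003 0.1813 -0.037 -0.023
-0.015 41 0.0008 0.1818 -0.022 -0.008
-0.0 18 0.0071 0.1802 -0.007 0.007
0.015 46 0.0017 0.184 0.008 0.022
0.03 54 0.0005 0.1848 0.023 0.037
0.045 2 -0.0027 0.1794 0.038 0.038
obj [-0.01470817  0.10142462  0.18502548] [0.00816155 0.12543561 0.20015651]
readout [ 0.41365574 -0.01877099  0.12017562] [0.74063319 0.26006953 1.41120814]
```

Run:
```python
from rig import manip
import numpy as np
from scipy.spatial.transform import Rotation as R
q=manip.get_state()["ee_rot"]
M=R.from_quat(q[[1,2,3,0]]).as_matrix();print(M.round(3))
f=lambda v:np.rad2deg(np.arctan2(v[1],v[0]))
print("xang",f(M[:,0]),"yang",f(M[:,1]))
z=np.load("case.npz");a=z["a"];c=z["c"];ex=np.array([np.cos(a),np.sin(a)]);ey=np.array([-ex[1],ex[0]])
print(ex,ey)
for p in[(.037,0),(.035,-.001),(-.004,0)]:print(p,c+p[0]*ex+p[1]*ey)
```

```text
[[ 0.426 -0.001  0.905]
 [-0.905  0.002  0.426]
 [-0.002 -1.     0.   ]]
xang -64.80380391147584 yang 108.74304491072299
[ 0.92154599 -0.38826922] [0.38826922 0.92154599]
(0.037, 0) [ 0.64587894 -0.21138707]
(0.035, -0.001) [ 0.64364757 -0.21153208]
(-0.004, 0) [ 0.60809555 -0.19546803]
```

Request:
{"name": "arm_command", "arguments": {
  "commands": [
    [0, [0, 0, 2], 0.146],
    [0, [0, 0, 2], 0.146],
    [0, [2, 2, 0.5], 0.146],
    [0, [3, 2, 0], 0.146],
    [0, [3, 2, 0], 0.148],
    [0, [3, 2, 0], 0],
    [0, [3, 2, 0], 0],
    [0, [3, 2.5, 0], 0],
    [0, [3, 2.5, 0], 0],
    [0, [3, 2.5, 0], 0],
    [0, [3, 2.5, 0], 0],
    [0, [0, 0, 0], 0]
  ],
  "grip_force": 30
}}

```text
clock: 1.3
position: [0.508, -0.3168, 0.2926]
ee_rot: [0.694, -0.692, 0.138, -0.139]
contact_force: [-0.9, -1.4, -0.3]
width: 0.0002
```

Request:
{"name": "arm_command", "arguments": {
  "commands": [
    [0, [3, 2, 0], 0],
    [0, [3, 2.5, 0], 0],
    [0, [3, 2, 0], 0],
    [0, [3, 2.5, 0], 0],
    [0, [2, 1.4, 0], 0],
    [0, [0, 0, -2], 0],
    [0, [0, 0, 0], 0],
    [0, [0, 0, 0], 0]
  ]
}}

```text
clock: 2.1
position: [0.644, -0.2168, 0.2726]
ee_rot: [-0.693, 0.693, -0.141, 0.14]
contact_force: [0.7, -0.9, 0.9]
width: -0.0001
```

```bash
cat > look.py <<'E'
import sys
from h import *
from rig import manip
from scipy.spatial.transform import Rotation as R
n=sys.argv[1]
z=np.load("case.npz");a=z["a"];c=z["c"];ex=np.array([np.cos(a),np.sin(a)]);ey=np.array([-ex[1],ex[0]])
s=manip.get_state();p=s["position"];q=s["ee_rot"]
M=R.from_quat(q[[1,2,3,0]]).as_matrix()
print("t",s["clock"],"tcp case mm",(1000*np.array([(p[:2]-c)@ex,(p[:2]-c)@ey,p[2]])).round(1),"jaw vs case",np.rad2deg(np.arctan2(M[1,0],M[0,0])-a),"y",M[:,1].round(3),"F",(s["contact_force"][:2]@np.c_[ex,ey]).round(1),s["contact_force"][2].round(1),s["width"])
for nm in sys.argv[2:]:
    d=manip.get_image(nm);pickle.dump(d,open(nm+n+".pkl","wb"))
    u,v=(proj(d,[*(c+0*ex),.2])).astype(int)
    im=d["pixels"][v-75:v+75,u-100:u+100,::-1]
    cv2.imwrite(f"pics/{nm}{n}.png",cv2.resize(im,None,fx=4,fy=4,interpolation=2))
    P=cloud(d);X=P-[*c,0];C=np.stack([X[...,:2]@ex,X[...,:2]@ey,X[...,2]],-1)*1000
    np.save(f"C_{nm}{n}.npy",C);print("crop origin",u-100,v-75)
E
python3 look.py 1 side top
```

```text
t 2.1 tcp case mm [ 37.4  -5.7 272.6] jaw vs case -0.04473567552459152 y [-0.002  0.    -1.   ] F [ 1.  -0.5] 0.9 -0.0001290305623358596
crop origin 253 187
crop origin 296 152
```

View pics/side1.png

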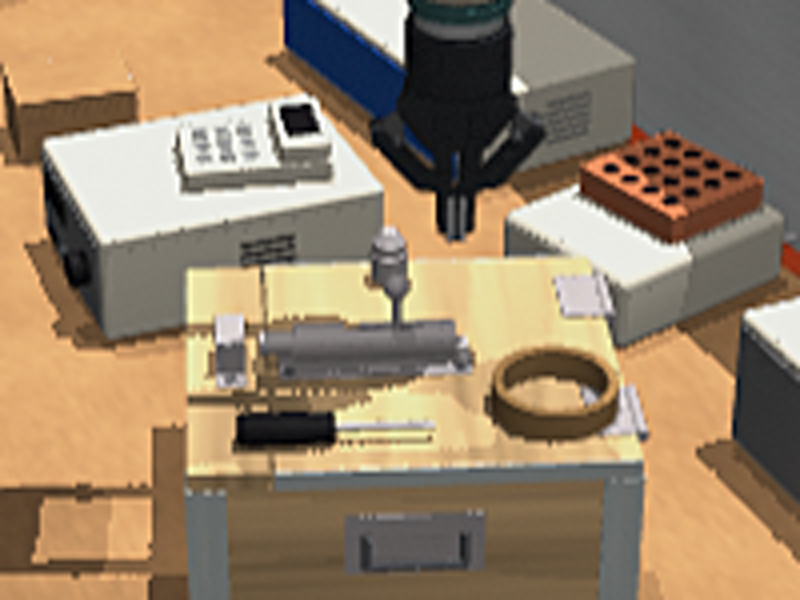

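Run:
```python
import numpy as np
C=np.load("C_side1.npy")
k=(abs(C[...,0]-37)<60)&(abs(C[...,1]+6)<60)&(C[...,2]>235)&(C[...,2]<420)
q=C[k];print(q[:,2].min())
for z in range(235,330,5):
    w=q[(q[:,2]>=z)&(q[:,2]<z+5)]
    if len(w):print(z,len(w),w.min(0).round(),w.max(0).round())
```

```text
254.65196910801797
250 1 [ 29.  -1. 255.] [ 29.  -1. 255.]
255 5 [ 30. -16. 258.] [ 39. -10. 260.]
260 6 [ 22. -17. 262.] [ 39.  -6. 265.]
265 13 [ 23. -20. 265.] [ 49.  -2. 270.]
270 14 [ 24. -25. 270.] [ 48.  -6. 275.]
275 16 [ 27. -22. 276.] [ 45.  -4. 280.]
280 13 [ 21. -24. 281.] [ 48.  -7. 284.]
285 14 [ 21. -21. 286.] [ 47. -10. 290.]
290 21 [ 19. -23. 290.] [ 47.  -5. 295.]
295 13 [ 21. -18. 296.] [ 56.  -5. 300.]
300 27 [  7. -22. 300.] [ 64.   7. 305.]
305 45 [ -1. -27. 305.] [ 70.   6. 310.]
310 55 [ -4. -23. 310.] [ 76.   9. 315.]
315 37 [ -7. -28. 315.] [ 77.   8. 320.]
320 34 [-10. -24. 320.] [ 81.  11. 325.]
325 50 [-13. -28. 325.] [ 82.   8. 330.]
```

Request:
{"name": "arm_command", "arguments": {
  "commands": [
    [0, [0.2, 0.46, -1], 0],
    [0, [0, 0, -1.5], 0],
    [0, [0, 0, -1.5], 0],
    [0, [0, 0, -1.6], 0],
    [0, [0, 0, 0], 0],
    [0, [0, 0, 0], 0]
  ]
}}

```text
clock: 2.8
position: [0.6467, -0.2118, 0.2174]
ee_rot: [0.693, -0.693, 0.14, -0.14]
contact_force: [-0.6, 0.3, 1.0]
width: 0.0002
```

```bash
python3 look.py 2
```

```text
t 2.8 tcp case mm [ 3.790e+01 -1.000e-01  2.174e+02] jaw vs case -0.03378399124438335 y [-0.  0. -1.] F [-0.7  0. ] 1.0 0.00016114144882378636
```

Request:
{"name": "arm_command", "arguments": {
  "commands": [
    [0, [-0.46, 0.194, 0], 0],
    [0, [-0.46, 0.194, 0], 0],
    [0, [-0.37, 0.155, 0], 0],
    [0, [-0.37, 0.155, 0], 0],
    [0, [-0.37, 0.155, 0], 0],
    [0, [-0.37, 0.155, 0], 0],
    [0, [-0.37, 0.155, 0], 0],
    [0, [-0.37, 0.155, 0], 0],
    [0, [-0.37, 0.155, 0], 0],
    [0, [-0.37, 0.155, 0], 0],
    [0, [0, 0, 0], 0]
  ]
}}

```text
clock: 3.9
position: [0.6073, -0.1951, 0.2175]
ee_rot: [0.693, -0.693, 0.14, -0.14]
contact_force: [0.7, -0.9, 1.4]
width: -0.0001
```

```bash
python3 look.py 3 side
```

```text
t 3.9 tcp case mm [ -4.9   0.  217.5] jaw vs case -0.008157446536810359 y [-0.001  0.    -1.   ] F [ 1.  -0.5] 1.4 -5.3934494049041344e-05
crop origin 253 187
```

View pics/side3.png

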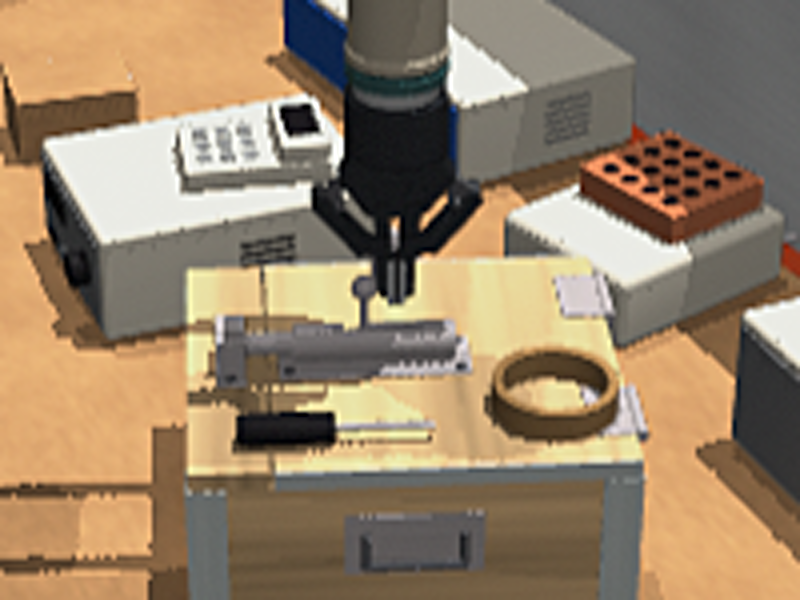

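The knob, at crop (366,288), is travelling ahead of the fingers, and the bolt nose has reached the keeper. I'll carry on in small steps until the force rises at the stop.

Request:
{"name": "arm_command", "arguments": {
  "commands": [
    [0, [-0.185, 0.078, 0], 0],
    [0, [-0.185, 0.078, 0], 0],
    [0, [-0.185, 0.078, 0], 0],
    [0, [-0.185, 0.078, 0], 0],
    [0, [0, 0, 0], 0]
  ]
}}

```text
clock: 4.45
position: [0.6002, -0.1922, 0.2172]
ee_rot: [0.693, -0.693, 0.14, -0.14]
contact_force: [1.1, -1.4, 1.4]
width: -0.0001
```

Request:
{"name": "arm_command", "arguments": {
  "commands": [
    [0, [-0.092, 0.039, 0], 0],
    [0, [-0.092, 0.039, 0], 0],
    [0, [0, 0, 0], 0]
  ]
}}

```text
clock: 4.75
position: [0.5986, -0.1915, 0.2173]
ee_rot: [-0.693, 0.693, -0.14, 0.14]
contact_force: [2.5, -0.4, 0.5]
width: -0.0
```

```bash
python3 look.py 4
```

```text
t 4.75 tcp case mm [-14.3  -0.  217.3] jaw vs case -0.013924511417159745 y [-0. -0. -1.] F [2.5 0.6] 0.5 -4.2446371948982024e-05
```

Request:
{"name": "arm_command", "arguments": {
  "commands": [
    [0, [-0.092, 0.039, 0], 0],
    [0, [-0.092, 0.039, 0], 0],
    [0, [0, 0, 0], 0]
  ]
}}

```text
clock: 5.05
position: [0.597, -0.1908, 0.2173]
ee_rot: [-0.693, 0.693, -0.14, 0.14]
contact_force: [3.6, -1.7, -0.6]
width: -0.0001
```

Request:
{"name": "arm_command", "arguments": {
  "commands": [
    [0, [-0.092, 0.039, 0], 0],
    [0, [-0.092, 0.039, 0], 0],
    [0, [0, 0, 0], 0]
  ]
}}

```text
clock: 5.35
position: [0.5966, -0.1907, 0.2175]
ee_rot: [-0.693, 0.693, -0.139, 0.142]
contact_force: [7.2, -2.8, -1.5]
width: -0.0002
```

```bash
python3 look.py 5 side
```

```text
t 5.35 tcp case mm [-16.4  -0.  217.5] jaw vs case -0.019486638700189646 y [ 0.004 -0.002 -1.   ] F [7.7 0.2] -1.5 -0.0002056241828263213
crop origin 253 187
```

View pics/side5.png

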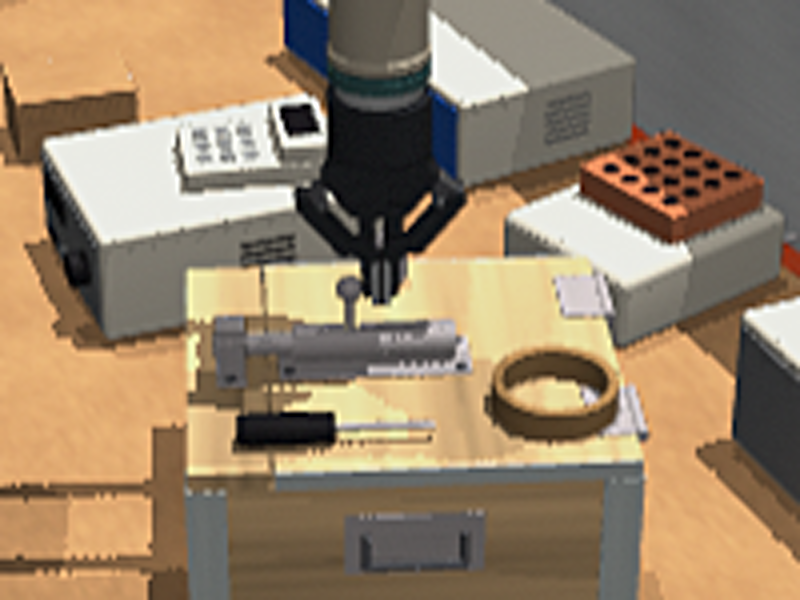

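Request:
{"name": "arm_command", "arguments": {
  "commands": [
    [0, [-0.138, 0.058, 0], 0],
    [0, [0, 0, 0], 0]
  ]
}}

```text
clock: 5.6
position: [0.5964, -0.1906, 0.2176]
ee_rot: [-0.693, 0.694, -0.138, 0.143]
contact_force: [8.7, -3.1, -2.5]
width: 0.0004
```

```bash
python3 look.py 6
python3 - <<'E'
import numpy as np
from scipy.optimize import least_squares
C=np.load("C_side5.npy")
k=(abs(C[...,0]+38)<12)&(abs(C[...,1])<15)&(C[...,2]>204)&(C[...,2]<226)
q=C[k]
o=least_squares(lambda s:np.linalg.norm(q-s,axis=1)-10,q.mean(0),loss='soft_l1',f_scale=2);print(len(q),o.x)
E
```

```text
t 5.6 tcp case mm [-16.7  -0.  217.6] jaw vs case -0.022977131843929372 y [ 0.006 -0.003 -1.   ] F [9.2 0.5] -2.5 0.0003576036663610599
48 [-38.38905263  -1.6342945  213.81805323]
```

Request:
{"name": "arm_command", "arguments": {
  "commands": [
    [0, [0.92, -0.39, 0], 0],
    [0, [0.92, -0.39, 0], 0],
    [0, [-0.7, -1.66, 0], 0],
    [0, [-0.7, -1.66, 0], 0],
    [0, [-1.8, 0.755, 0], 0],
    [0, [-1.8, 0.755, 0], 0],
    [0, [0, 0, 0], 0]
  ]
}}

```text
clock: 6.3
position: [0.5587, -0.2155, 0.2173]
ee_rot: [0.693, -0.693, 0.142, -0.139]
contact_force: [0.6, -0.8, 0.6]
width: -0.0002
```

```bash
python3 look.py 7 side top
```

```text
t 6.3 tcp case mm [-41.8 -37.6 217.3] jaw vs case -0.10128233188979899 y [-0.004  0.001 -1.   ] F [ 0.9 -0.5] 0.6 -0.00024481825481540716
crop origin 253 187
crop origin 296 152
```

View pics/side7.png

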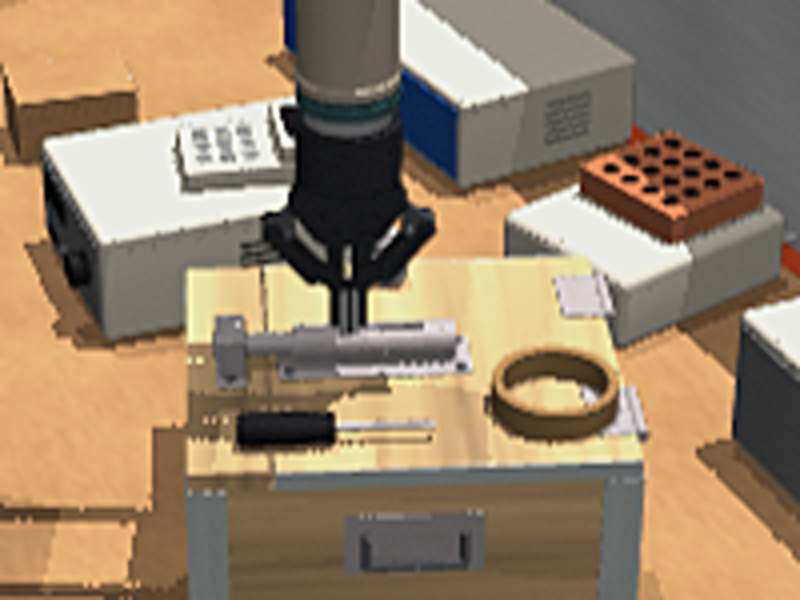

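Request:
{"name": "arm_command", "arguments": {
  "commands": [
    [0, [0.52, 0.66, 0], 0],
    [0, [0.2, 0.46, 0], 0],
    [0, [0.1165, 0.2765, 0], 0],
    [0, [0.1165, 0.2765, 0], 0],
    [0, [0.1165, 0.2765, 0], 0],
    [0, [0.1165, 0.2765, -0.05], 0],
    [0, [0.1165, 0.2765, -0.05], 0],
    [0, [0.1165, 0.2765, -0.1], 0],
    [0, [0.1165, 0.2765, -0.1], 0],
    [0, [0.1165, 0.2765, -0.1], 0],
    [0, [0, 0, 0], 0]
  ]
}}

```text
clock: 7.5
position: [0.5787, -0.1814, 0.2131]
ee_rot: [0.693, -0.693, 0.14, -0.14]
contact_force: [0.3, -0.7, 0.5]
width: -0.0002
```

```bash
python3 look.py 8 side
```

```text
t 7.5 tcp case mm [-36.6   1.6 213.1] jaw vs case 0.007296355309423588 y [-0.     0.001 -1.   ] F [ 0.6 -0.5] 0.5 -0.00015178439656194325
crop origin 253 187
```

View pics/side8.png

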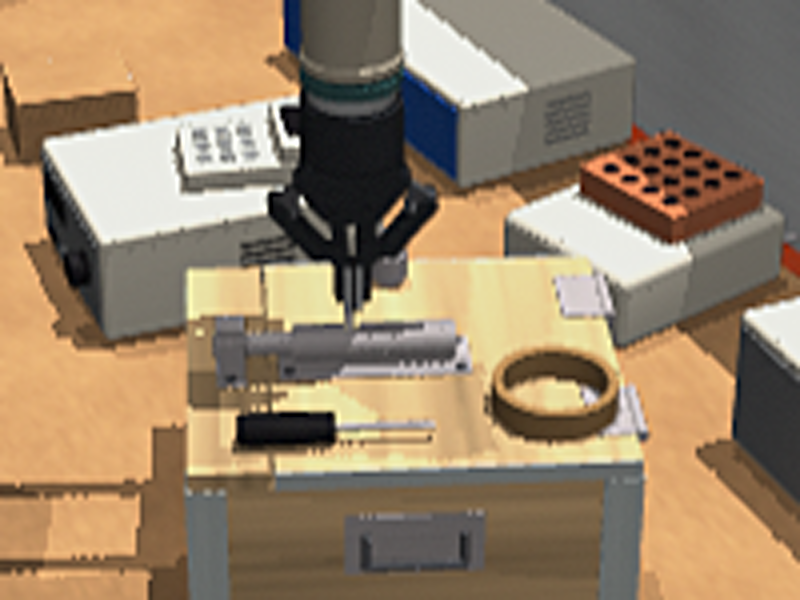

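Request:
{"name": "arm_command", "arguments": {
  "commands": [
    [0, [0.097, 0.23, -0.13], 0],
    [0, [0.097, 0.23, -0.13], 0],
    [0, [0.097, 0.23, -0.13], 0],
    [0, [0.097, 0.23, -0.13], 0],
    [0, [0.097, 0.23, -0.13], 0],
    [0, [0, 0, 0], 0]
  ]
}}

```text
clock: 8.15
position: [0.5836, -0.17, 0.2065]
ee_rot: [0.693, -0.693, 0.14, -0.14]
contact_force: [-0.2, -0.3, -0.2]
width: 0.0003
```

Request:
{"name": "arm_command", "arguments": {
  "commands": [
    [0, [0.058, 0.138, -0.1], 0],
    [0, [0.058, 0.138, -0.1], 0],
    [0, [0.058, 0.138, -0.1], 0],
    [0, [0, 0, 0], 0]
  ]
}}

```text
clock: 8.55
position: [0.5852, -0.1663, 0.2036]
ee_rot: [-0.693, 0.693, -0.14, 0.14]
contact_force: [0.1, -1.1, -0.9]
width: -0.0
```

```bash
python3 look.py 9 side top
```

```text
t 8.55 tcp case mm [-36.4  18.  203.6] jaw vs case -0.004103410395792675 y [-0. -0. -1.] F [ 0.5 -1. ] -0.9 -1.535276388858853e-05
crop origin 253 187
crop origin 296 152
```

View pics/side9.png

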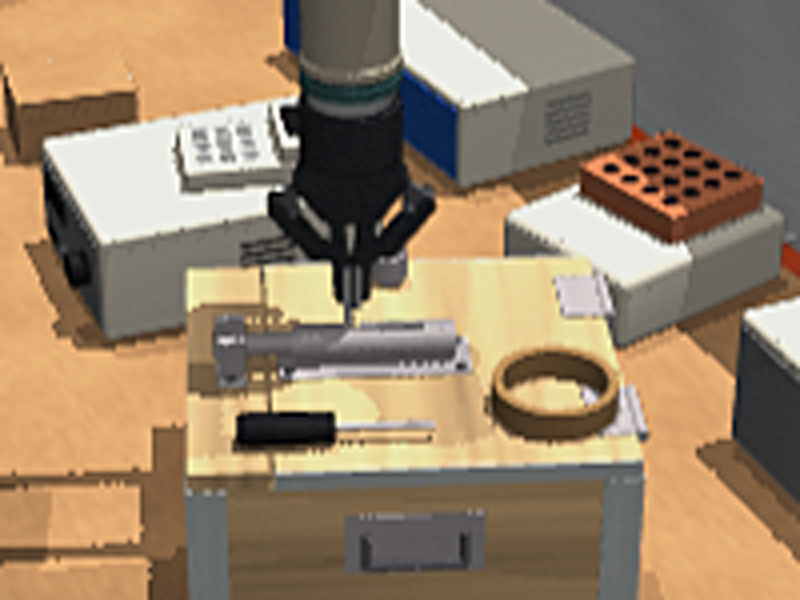

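Request:
{"name": "arm_command", "arguments": {
  "commands": [
    [0, [0.058, 0.138, 0], 0],
    [0, [0.058, 0.138, 0], 0],
    [0, [0, 0, 0], 0]
  ]
}}

```text
clock: 8.95
position: [0.5856, -0.1652, 0.203]
ee_rot: [-0.692, 0.694, -0.141, 0.139]
contact_force: [-1.7, -6.1, -2.8]
width: 0.0004
```

Request:
{"name": "arm_command", "arguments": {
  "commands": [
    [0, [0.058, 0.138, 0], 0],
    [0, [0.058, 0.138, 0], 0],
    [0, [0, 0, 0], 0]
  ]
}}

```text
clock: 9.25
position: [0.5861, -0.164, 0.2032]
ee_rot: [-0.691, 0.696, -0.141, 0.139]
contact_force: [-2.7, -9.3, -2.8]
width: -0.0003
```

```bash
python3 look.py 10
```

```text
t 9.25 tcp case mm [-36.5  20.5 203.2] jaw vs case 0.00859945588977682 y [-0.004 -0.006 -1.   ] F [ 1.1 -9.6] -2.8 -0.0002993490391889504
```

The side force rose to about 9.6 N with the TCP at y 20.5, where the stop should be. I'll back off, lift clear and look.

Request:
{"name": "arm_command", "arguments": {
  "commands": [
    [0, [-0.4, -0.92, 0], 0],
    [0, [-0.6, -1.4, 0.5], 0],
    [0, [-0.8, -1.8, 1.5], 0],
    [0, [-0.8, -1.8, 2], 0],
    [0, [-1, -2, 3], 0],
    [0, [-1, -3, 3], 0],
    [0, [-1, -3, 0], 0],
    [0, [0, 0, 0], 0],
    [0, [0, 0, 0], 0]
  ]
}}

```text
clock: 10.15
position: [0.5311, -0.3005, 0.3042]
ee_rot: [0.693, -0.692, 0.141, -0.141]
contact_force: [0.7, 0.4, 0.6]
width: -0.0003
```

```bash
python3 look.py 11 side top
python3 - <<'E'
import numpy as np
from scipy.optimize import least_squares
for n in("side","top"):
    C=np.load(f"C_{n}11.npy")
    k=(abs(C[...,0]+38)<13)&(C[...,1]>26)&(C[...,1]<54)&(C[...,2]>180)&(C[...,2]<212)
    q=C[k]
    o=least_squares(lambda s:np.linalg.norm(q-s,axis=1)-10,q.mean(0)-[0,0,4],loss='soft_l1',f_scale=2);print(n,len(q),o.x,"ang",np.arctan2(o.x[1],o.x[2]-167))
E
```

```text
t 10.15 tcp case mm [ -34.2 -126.7  304.2] jaw vs case -0.12210765115654396 y [ 0.001  0.001 -1.   ] F [0.5 0.7] 0.6 -0.00030736900387354774
crop origin 253 187
crop origin 296 152
side 24 [-46.36498823  38.54562359 186.69859425] ang 1.0983508632451189
top 56 [-39.12326509  40.66119421 186.70152469] ang 1.119602004915428
```

View pics/side11.png

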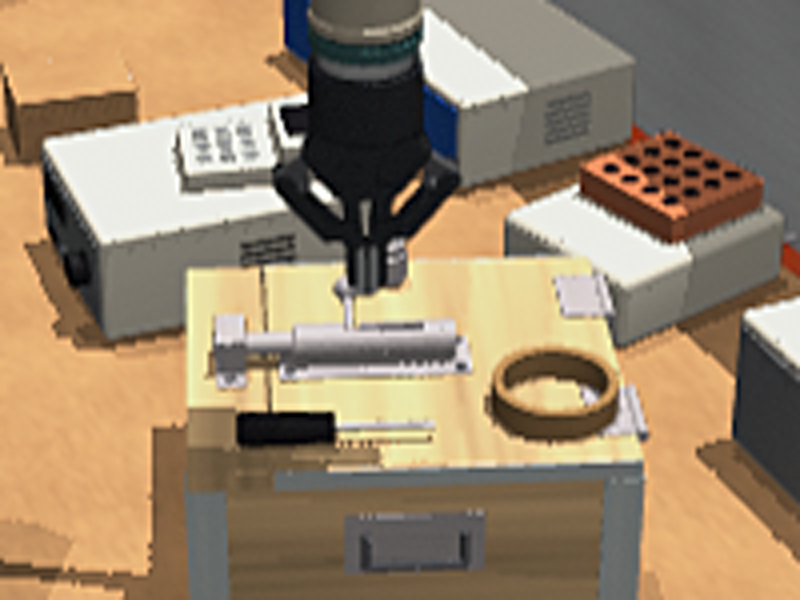

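View pics/top11.png

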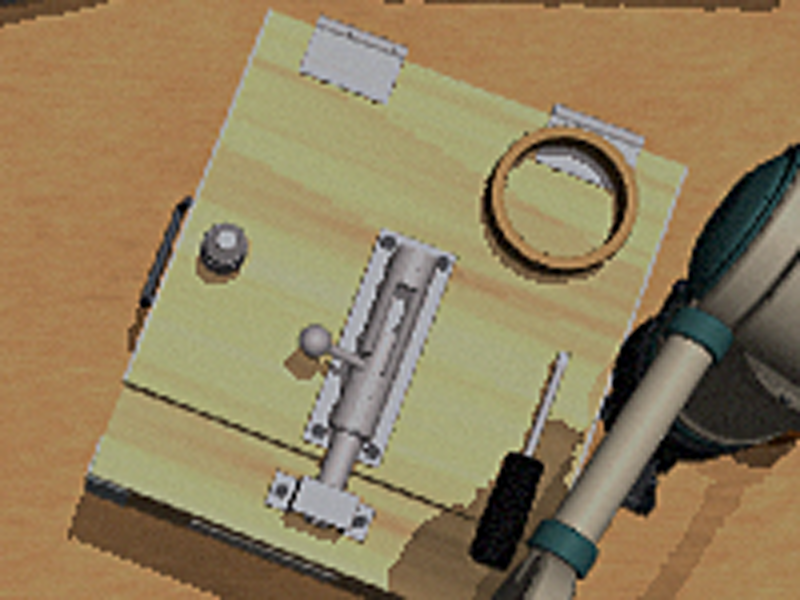

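The top view shows the bolt nose in the keeper (320,500), and the ball lying over in the notch at (316,340). The objective, tape and screwdriver are undisturbed. The fitted knob, (-39, 41, 187) mm, gives an angle of about 1.10–1.12 rad, which is fully over. The hand is clear, so I'm handing in.

Run:
```python
from rig import manip
s=manip.get_state();print(s["contact_force"],abs(s["qd"]).max())
print(manip.sign_off())
```

```text
[ 0.13694732 -0.21152787 -0.71587292] 0.015803843072636794
the job is handed in; nothing more can be done
None
```

The case is bolted: the bolt is home in its keeper and the handle lies fully over in the notch. I pushed both with closed fingertips, then moved the hand clear and handed the job in at about 10 s. The sign-off gives no verdict.

- **Bolt home:** the bolt was already out by about 17 mm at the start. I pushed it until the force rose to about 9 N at the stop, with the knob measured at x ≈ -38 mm.
- **Handle over:** I pushed it sideways until the force rose to about 10 N. In the last top view the knob is at (-39, 41, 187) mm, an angle of about 1.10–1.12 rad against the 1.10 rad stop.
- **Rest of the scene:** the lid looks shut. The objective, tape and screwdriver look unmoved by eye; I did not measure them again. The last force reading was under 1 N, so the robot was touching nothing.
- **Disagreement:** the last side-view fit of the knob put x at -46 mm. It rested on only 24 points, with the fingers partly in the way, so I went by the top view. Both views agreed on the handle's angle.

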